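# Load the instrument tray and start the disinfection unit

### The arm

A 6-joint arm with a two-finger parallel gripper is mounted at the origin on the work surface. World frame = base frame: x ahead of the robot, y to its left, z up, the work surface at z = 0. Lengths are in m, angles in rad, forces in N, time in s.
With the tool pointing down it reaches from about 0.275 to 0.725 m from the base axis. Payload 5.6 kg.
Tool frame: the origin (TCP) lies at the very end of the fingers, on their centre line; the grasp point (between the pads) lies 19 mm behind it; z points along the fingers, y is the line along which they close (so a half turn about z gives the same grasp; the last joint's range is limited). The gripper opens to 85 mm and grips with 20 to 120 N. Pads are 22 mm wide; open, the fingers measure 114 mm over their backs; the gripper's body (76 mm by 85 mm) begins 54 mm behind the grasp point. The pads swing forward as they close: fully open they stand 13 mm farther back than shut.
Start: joints at [-0.882, 0.255, 0.108, 0, -1.424, -0.285], TCP at [0.216, -0.506, 0.231] pointing down, gripper open.
Joint ranges: [-2.95, 2.95], [-1.21, 1.97], [-1.09, 1.5], [-2.87, 1.71], [-2.94, -0.07], [-3.05, 3.05]. Speed limits (rad/s): [2.57, 2.57, 3.14, 3.14, 3.14, 3.14].

### API

Orientations are given as [roll, pitch, yaw] about the fixed x, y, z axes, in that order (R = Rz(yaw) Ry(pitch) Rx(roll)).
In Python, from cell import robot, eyes gives the robot as it stands.
- The arm moves only by the tool servo_tool, never from a script. Its argument "steps" is a list that holds one entry, the list of rows, each a list of 6 numbers: the shift along the tool's x, y, z in m, then the turn, a rotation vector about the tool's x, y, z in rad. In form: [[[x, y, z, rx, ry, rz], ...]]. A call has 1 to 12 rows; each row shifts and turns the commanded pose from where the row before left it, along the tool's axes as they then stand; what a row does not reach is not made up. A row lasts 1/8 s, in which the tool goes at most 62.5 mm and 10.7 degrees, less where a joint would pass 70% of its speed; a pose out of reach is approached as far as the arm can. A call with a gripper value outside its range is refused whole. "fingers" is the opening, from 0 (shut) to 1 (fully open), set as the call begins (left out, the last holds). The fingers move at their own pace and stop on an object; the grip force is fixed at half the most. Time passes only in rows, so rows that do not move let the fingers close. It gives the time, the measured TCP pose, the force, the opening and the grip force at its end, in the units of the state.
- robot.get_state(): the state, without advancing time (a new reading comes with each control period).
- eyes.get_image(name): name is "scene" or "top"; returns a dict with "pixels" (420x560x3 uint8, red, green, blue), "fx", "fy", "cx", "cy" (pixels), "k1" (the pictures are not rectified: a ray, as slopes to the right and down, at radius r is drawn at 1 + k1 r^2 times it, then the intrinsics apply), "extrinsics" (4x4, takes a point from world to camera coordinates). Camera axes: x right, y up, looking along -z (the intrinsics and any distortion apply to the point x, -y, -z); pixel columns grow to the right and rows downward; lengths in m; the calibration is good to about 2 mm. A picture is of the moment at which its call begins. There is no depth.
- robot.sign_off(): hands the job in; it is judged then, once.
The state is a dict: "time_s": time; "q": joint angles; "dq": joint speeds; "effort": joint torques, N m; "tool_pos": TCP position; "eef_rot": TCP orientation; "wrist_force": force on the tool from outside, world axes, zero at the start; "torque": the same for the moment, N m; "opening": finger opening in m; "finger_force": force on a finger pad.
Only numpy, scipy, OpenCV 4.12 (cv2) and the standard library are available. Lean on these libraries where they do the work, as an engineer would, in place of code of your own. Each camera call takes 0.05 s, during which the arm holds its last target. There are 200 camera calls.

### The job

Slide the loaded instrument tray into the bay of the white disinfection unit until its blue panel closes the bay, keeping the three pieces in the tray. Then set the unit running: with the tray home, press the blue key, then the yellow one, then the green one, each fully down for about half a second and let up again before the next, so that never two keys are down together; never press the red stop key, nor any key before the tray is in. Leave the other things on the worktop where they are.

Things in the scene. Friction and masses are not known exactly. Their poses are not given: they have to be found in the camera images.
- unit: white UV disinfection unit, fixed: 260 mm deep (x), 300 wide (y), 140 high; grey key panel and amber window on its flat top. Origin: centre of its underside, on the worktop. x points from the front into the unit; the front face (blue stripe, tray bay) is at x = -130 mm. Bay: centred opening 140 mm wide, 50 mm high, its floor is the worktop itself, so the tray slides in without lifting
- bay_mouth (a point): middle of the bay's mouth at worktop height, in the plane of the unit's front face; axes as the unit's
- bay_home (a point): where the tray's origin is when the tray is fully home (its blue panel against the unit's front face): in the unit's middle plane at worktop height, 75 mm inside the front face; axes as the unit's
- tray: loose open aluminium tray, 0.35 to 0.6 kg, 150 mm long (x), 124 wide (y), walls 22 high, floor 4 thick, with three loose pieces. Origin: under its centre. A blue panel 164 mm wide, 56 high stands at x = -75 to -83 mm. From it a black stem handle runs along x to x = -178 mm, 12 mm wide (y), 25 to 45 mm above the worktop. The +x end enters the bay first; the panel stays outside and covers the bay
- tray_grip (a point): point to grip on the tray's stem handle from above, fingers closing across the stem (tray y): on its middle line, 35 mm above the worktop, at x = -158 mm in the tray's frame, 75 mm in front of the blue panel and 20 mm from the stem's free end; axes as the tray's
- bur_block: red block with small steel burs, 34 x 26 x 18 mm (30 mm high with the burs), loose in the tray; origin under its centre
- pot: closed round blue pot, 34 mm across, 22 mm high, loose in the tray; origin under its centre
- mirror: steel dental mirror, 110 mm long (x), 8 mm wide, lying in the tray; origin under its middle
- key_blue (a joint): how far the blue key (programme) is pressed in, in m: 0 when up, 0.006 fully down; it springs back. Fully down takes about 5 N. Counts as pressed beyond 0.004
- key_blue_top (a point): centre of the top face of the round blue key, 28 mm across, pressed straight down. The four keys stand in a row along the unit's y axis, 55 mm apart, 60 mm behind its front face, each on a black collar 44 mm across, tops 162 mm above the worktop (22 mm above the unit); which colour has which place varies
- key_yellow (a joint): how far the yellow key (timer) is pressed in, in m: 0 when up, 0.006 fully down; it springs back. Fully down takes about 5 N. Counts as pressed beyond 0.004
- key_yellow_top (a point): centre of the top face of the round yellow key, 28 mm across, pressed straight down. The four keys stand in a row along the unit's y axis, 55 mm apart, 60 mm behind its front face, each on a black collar 44 mm across, tops 162 mm above the worktop (22 mm above the unit); which colour has which place varies
- key_green (a joint): how far the green key (start) is pressed in, in m: 0 when up, 0.006 fully down; it springs back. Fully down takes about 5 N. Counts as pressed beyond 0.004
- key_green_top (a point): centre of the top face of the round green key, 28 mm across, pressed straight down. The four keys stand in a row along the unit's y axis, 55 mm apart, 60 mm behind its front face, each on a black collar 44 mm across, tops 162 mm above the worktop (22 mm above the unit); which colour has which place varies
- key_red (a joint): how far the red key (stop) is pressed in, in m: 0 when up, 0.006 fully down; it springs back. Fully down takes about 5 N. Counts as pressed beyond 0.004
- key_red_top (a point): centre of the top face of the round red key, 28 mm across, pressed straight down. The four keys stand in a row along the unit's y axis, 55 mm apart, 60 mm behind its front face, each on a black collar 44 mm across, tops 162 mm above the worktop (22 mm above the unit); which colour has which place varies
- gel_bottle: clear gel bottle with a blue cap, 60 mm across, 150 mm high, standing loose; a bystander. Origin under its centre
- curing_light: white pen-shaped curing light with orange tip standing on a round foot 90 mm across, 195 mm high, loose; a bystander. Origin under its foot
- dental_cast: off-white plaster dental cast, 55 x 60 mm, 28 mm high, loose; a bystander. Origin under its centre
- bur_tin: open brass tin, 60 (x) x 80 (y) mm, 22 mm high, loose; a bystander. Origin under its centre
Mind the look-alikes: they are no part of the job. Leave any turquoise look-alike of the pot alone.

How it is judged:
By the outcome, as a careful person would: the job done as asked, in the order asked, and still so for the second after the job is handed in, with the robot touching nothing.
It also fails if it takes over 54 s, if anything falls off the work surface, if the arm or the gripper's body presses on something with over 40 N, if the wrist force passes 120 N, or if a joint passes its speed limit or range.

## Working session

There is one attempt and no reset: what is moved stays moved. The work goes in short steps, Python scripts to look and compute and a tool call to move; the robot and the scene stay as the last step left them, time stands still between calls to the robot, and variables do not carry over. Pictures are saved under pics/ and viewed, at most 10 in all, crops included, and the job is handed in when it is done.

Besides the shell and the picture viewer there is one more tool, called after "Emit:" as name(argument=value, ...) on one line, values as JSON. servo_tool: Moves the arm, as the interface text tells. Its arguments: {"type":"object","properties":{"steps":{"type":"array","items":{"type":"array","items":{"type":"array","items":{"type":"number"}}}},"fingers":{"type":"number"}},"required":["steps"]}

```bash
ls; mkdir -p pics
python3 - <<'E'
from cell import robot, eyes
import cv2,numpy as np
print(robot.get_state())
for n in("scene","top"):
    d=eyes.get_image(n); cv2.imwrite(f"pics/{n}0.png",d["pixels"][:,:,::-1])
    print(n,{k:v for k,v in d.items() if k!="pixels"})
E
```

```text
pics
{'time_s': 0.0, 'q': array([-8.82398783e-01,  2.55731231e-01,  1.06998638e-01, -4.59691087e-04,
       -1.42390546e+00, -2.84607138e-01]), 'dq': array([ 0.00047149,  0.00050554, -0.0010387 ,  0.00133567, -0.00051848,
       -0.00148907]), 'effort': array([ 8.69465021e-05, -3.86637640e+01,  2.37941265e+01,  5.36522537e+00,
       -6.03219160e-03,  1.54929978e-05]), 'tool_pos': array([ 0.21595342, -0.50528626,  0.23040408]), 'eef_rot': array([ 3.13969735e+00, -8.07980426e-05, -2.73786987e+00]), 'wrist_force': array([0.2498614 , 0.66712863, 0.60119263]), 'torque': array([0.02492602, 0.01551618, 0.01002503]), 'finger_force': 0.0, 'opening': 0.08541038152111247}
scene {'fx': 397.45492818182066, 'fy': 397.45492818182066, 'cx': 275.2496496374656, 'cy': 217.94780885593138, 'k1': -0.05848548354878515, 'extrinsics': array([[-0.80462165,  0.59362993,  0.01369368,  0.44075494],
       [-0.42262891, -0.58873689,  0.68903823,  0.24498649],
       [ 0.41709569,  0.54862773,  0.72459561, -1.47944304],
       [ 0.        ,  0.        ,  0.        ,  1.        ]])}
top {'fx': 453.65208004515324, 'fy': 453.65208004515324, 'cx': 277.36906501893634, 'cy': 208.25125852924273, 'k1': -0.05561826061148491, 'extrinsics': array([[ 0.01894077, -0.99981894, -0.00182864,  0.08558547],
       [ 0.97774232,  0.01814025,  0.20902364, -0.66818134],
       [-0.20895262, -0.00574701,  0.97790888, -0.96653412],
       [ 0.        ,  0.        ,  0.        ,  1.        ]])}
```

View pics/scene0.png

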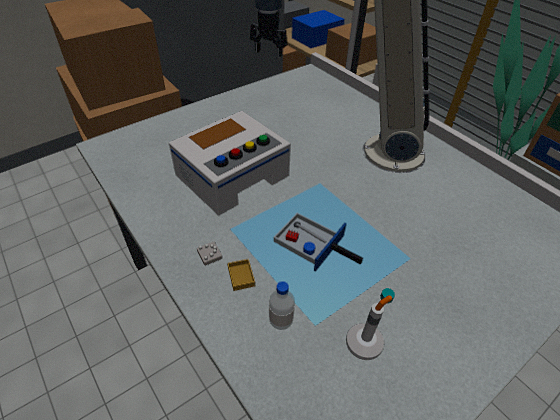

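View pics/top0.png

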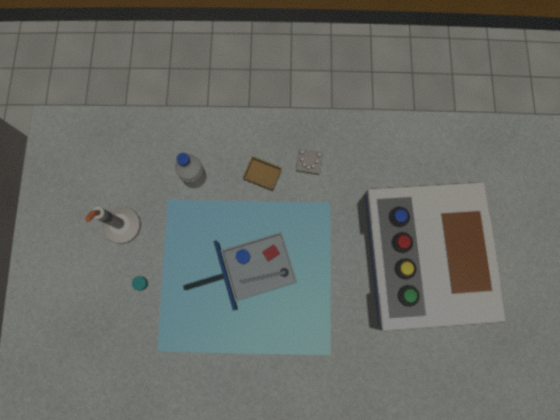

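The top view shows the unit at right, with keys blue (401,216), red (404,242), yellow (407,268) and green (409,296). The tray is near (260,267) and its black stem runs (185,287)–(224,277).

Candidates for the stem: black stem (205,282), or the curing light's dark neck (105,215). The stem attached to the blue panel is the one I want. Candidates for blue: key (401,216), pot (243,257), bottle cap (183,159), turquoise look-alike (139,283).

```bash
cat > h.py <<'E'
import cv2,numpy as np
from cell import robot,eyes
class V:
    def __init__(s,n):
        d=eyes.get_image(n); s.im=d["pixels"]; s.hsv=cv2.cvtColor(s.im,cv2.COLOR_RGB2HSV).astype(int)
        s.K=np.array([[d["fx"],0,d["cx"]],[0,d["fy"],d["cy"]],[0,0,1]]); s.D=np.array([d["k1"],0,0,0.])
        E=d["extrinsics"]; s.R=E[:3,:3]; s.c=-s.R.T@E[:3,3]; s.t=E[:3,3]
    def ray(s,p):
        u=cv2.undistortPoints(np.array(p,float).reshape(-1,1,2),s.K,s.D).reshape(-1,2)
        return (np.c_[u[:,0],-u[:,1],-np.ones(len(u))])@s.R
    def on(s,p,z):
        r=s.ray(p); return s.c+r*((z-s.c[2])/r[:,2:])
    def proj(s,P):
        q=(np.atleast_2d(P)@s.R.T+s.t)*[1,-1,-1]
        return cv2.projectPoints(q,np.zeros(3),np.zeros(3),s.K,s.D)[0].reshape(-1,2)
    def mask(s,f,box):
        x0,y0,x1,y1=box; m=np.zeros(s.im.shape[:2],np.uint8)
        m[y0:y1,x0:x1]=f(s.hsv[...,0],s.hsv[...,1],s.hsv[...,2])[y0:y1,x0:x1]
        n,l,st,c=cv2.connectedComponentsWithStats(m,connectivity=8)
        i=1+np.argmax(st[1:,4]); return (l==i).astype(np.uint8),c[i],st[i,4]
def tri(a,pa,b,pb):
    A=a.ray(pa)[0];B=b.ray(pb)[0];A/=np.linalg.norm(A);B/=np.linalg.norm(B)
    k=np.linalg.lstsq(np.c_[A,-B],b.c-a.c,rcond=None)[0]
    x,y=a.c+A*k[0],b.c+B*k[1]; return (x+y)/2,np.linalg.norm(x-y)
col={'blue':lambda h,s,v:(abs(h-112)<12)&(s>150)&(v>60),'red':lambda h,s,v:((h<8)|(h>172))&(s>150)&(v>60),
 'yellow':lambda h,s,v:(abs(h-28)<7)&(s>150)&(v>80),'green':lambda h,s,v:(abs(h-68)<16)&(s>100)&(v>40)}
dark=lambda h,s,v:v<50
E
python3 - <<'E'
from h import *
T,S=V("top"),V("scene"); print(T.c,S.c)
for k,f in col.items():
    _,a,na=T.mask(f,(385,195,430,315)); _,b,nb=S.mask(f,(205,125,280,175))
    print(k,a.round(1),na,b.round(1),nb,[x.round(4) for x in tri(T,a,S,b)],T.on(a,.162).round(4))
for n,v,box in(('T',T,(175,262,240,300)),('S',S,(325,235,375,270))):
    m,c,na=v.mask(dark,box); r=cv2.minAreaRect(cv2.findNonZero(m)); print(n,c,na,r,cv2.boxPoints(r).round(1).tolist())
# blue panel mask
for n,v,box in(('T',T,(205,235,245,315)),('S',S,(305,215,355,275))):
    m,c,na=v.mask(col['blue'],box); r=cv2.minAreaRect(cv2.findNonZero(m)); print(n,c,na,r,cv2.boxPoints(r).round(1).tolist())
a=cv2.resize(T.im[180:330,150:310],None,fx=4,fy=4,interpolation=2);
b=cv2.resize(T.im[180:335,355:505],None,fx=3,fy=3,interpolation=2)
cv2.imwrite("pics/c1.png",a[:,:,::-1]);cv2.imwrite("pics/c2.png",b[:,:,::-1])
E
```

```text
[0.44972828 0.09213627 1.08500449] [1.07524865 0.69425073 0.89715732]
blue [400.7 215. ] 102 [220.1 157.9] 43 [array([ 0.6376, -0.1598,  0.1598]), np.float64(0.0004)] [[ 0.6373 -0.1594  0.162 ]]
red [403.8 241.3] 118 [234.9 150.8] 39 [array([ 0.5826, -0.1644,  0.1591]), np.float64(0.0005)] [[ 0.5823 -0.1638  0.162 ]]
yellow [406.8 266.8] 102 [249.2 143.6] 40 [array([ 0.5292, -0.1673,  0.1621]), np.float64(0.002)] [[ 0.53   -0.1681  0.162 ]]
green [410.1 295.2] 133 [262.6 137.3] 38 [array([ 0.4729, -0.1732,  0.1593]), np.float64(0.0005)] [[ 0.4731 -0.1726  0.162 ]]
T [202.83157895 281.63157895] 95 ((203.1868438720703, 281.59783935546875), (2.8037848472595215, 37.94057846069336), 72.6459732055664) [[184.6999969482422, 285.8999938964844], [220.89999389648438, 274.6000061035156], [221.6999969482422, 277.29998779296875], [185.5, 288.6000061035156]]
S [341.7516129 250.3      ] 310 ((344.6527099609375, 247.96812438964844), (37.65348434448242, 24.619586944580078), 10.007979393005371) [[324.0, 256.79998779296875], [328.29998779296875, 232.60000610351562], [365.29998779296875, 239.10000610351562], [361.1000061035156, 263.3999938964844]]
T [240.91764706 255.97647059] 85 ((240.5, 256.0), (12.0, 7.0), 90.0) [[237.0, 250.0], [244.0, 250.0], [244.0, 262.0], [237.0, 262.0]]
S [330.56363636 240.99090909] 110 ((330.5, 241.0), (2.4253556728363037, 46.22728729248047), 39.09385681152344) [[315.0, 258.20001220703125], [344.1000061035156, 222.3000030517578], [346.0, 223.8000030517578], [316.8999938964844, 259.70001220703125]]
```

View pics/c1.png

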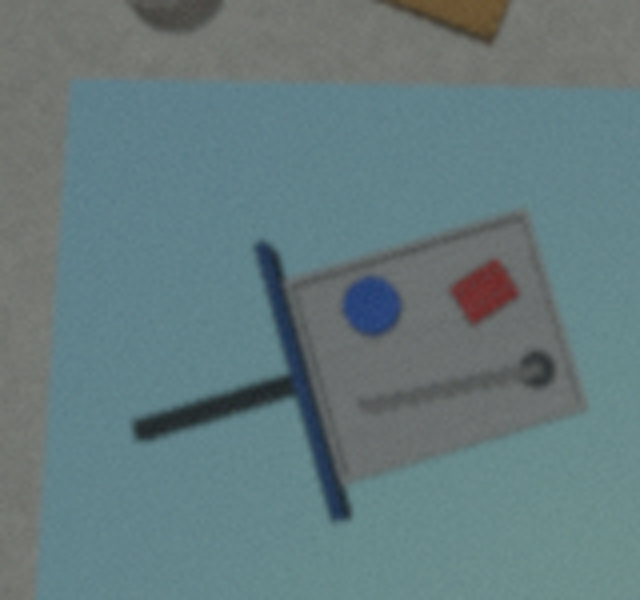

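View pics/c2.png

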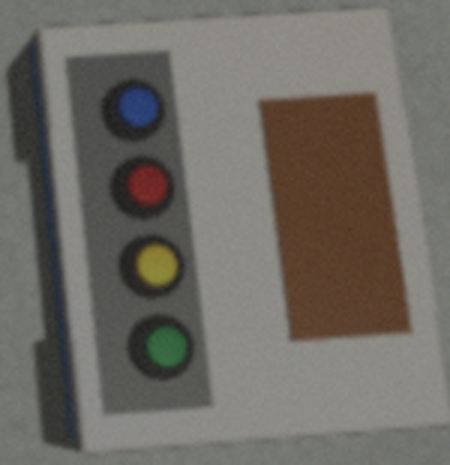

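c1 shows the stem clearly: its free end is near px (185,288), it meets the panel near (224,276), and the three pieces are in the tray. c2 shows the keys from top to bottom as blue, red, yellow, green; triangulated heights are about 0.160, against 0.162 given. Next I refine the stem, panel and unit.

```bash
cat > m.py <<'E'
from h import *
def axis(m):  # end points of elongated blob
    p=cv2.findNonZero(m).reshape(-1,2).astype(float); c=p.mean(0); d=np.linalg.svd(p-c,full_matrices=False)[2][0]
    t=(p-c)@d; return c+d*(t.min()-.5),c+d*(t.max()+.5)
if __name__=="__main__":
    T,S=V("top"),V("scene")
    stemT=T.mask(lambda h,s,v:v<68,(175,268,221,300))[0]; a=axis(stemT); print("stemT",a,stemT.sum(),[T.on(x,.045).round(4) for x in a])
    stemS=S.mask(dark,(338,235,375,275))[0]; b=axis(stemS); print("stemS",b,stemS.sum())
    a0=min(a,key=lambda x:x[0]); b0=max(b,key=lambda x:x[0]); print("tip",tri(T,a0,S,b0))
    pT=T.mask(lambda h,s,v:(abs(h-112)<13)&(s>110)&(v<110),(205,232,238,315))[0]; e=axis(pT); print("panT",e,pT.sum(),[T.on(x,.056).round(4) for x in e])
    pS=S.mask(lambda h,s,v:(abs(h-112)<13)&(s>140),(305,215,355,275))[0]; f=axis(pS); print("panS",f,pS.sum())
    e=sorted(e,key=lambda x:x[1]); f=sorted(f,key=lambda x:-x[1])
    for x,y in zip(e,f): print("pan end",tri(T,x,S,y))
    w=T.mask(lambda h,s,v:(s<40)&(v>125),(355,175,510,335))[0]
    w=cv2.morphologyEx(w,cv2.MORPH_CLOSE,np.ones((15,15))); h=cv2.convexHull(cv2.findNonZero(w))
    q=cv2.approxPolyDP(h,8,True).reshape(-1,2); print("unit top",q.tolist()); Q=T.on(q,.14);print(Q.round(4).tolist()); print(np.linalg.norm(Q-np.roll(Q,-1,0),axis=1),Q.mean(0))
E
python3 m.py
```

```text
stemT (array([220.89848801, 276.25703539]), array([183.60617811, 287.42774289])) 160 [array([[0.5113, 0.2238, 0.045 ]]), array([[0.4843, 0.3076, 0.045 ]])]
stemS (array([336.57914059, 247.52432623]), array([361.81104951, 261.57106456])) 164
tip (array([0.48416873, 0.31043766, 0.03367502]), np.float64(0.0014074035666176356))
panT (array([214.86249074, 240.23862306]), array([234.28383076, 309.43966067])) 221 [array([[0.5921, 0.2398, 0.056 ]]), array([[0.438 , 0.1895, 0.056 ]])]
panS (array([346.32684498, 223.36268023]), array([312.21126493, 269.29425186])) 336
pan end (array([0.59932139, 0.24371749, 0.01625897]), np.float64(0.004963873367180232))
pan end (array([0.4362976 , 0.19162693, 0.05328436]), np.float64(0.004994961121081333))
unit top [[505, 319], [384, 330], [369, 190], [484, 183]]
[[0.4273, -0.3751, 0.14], [0.4033, -0.1233, 0.14], [0.6955, -0.0988, 0.14], [0.7163, -0.3517, 0.14]]
[0.25295938 0.29322476 0.25376748 0.28990781] [ 0.56059972 -0.23720389  0.14      ]
```

Measurements agree: stem yaw is -72° from both stem and panel (panel length 162 mm), grip point is ≈(0.4905, 0.289), and unit yaw is -85.3° from both keys and corners. The home grip is ≈(0.5435, -0.024). Moving above the stem.

Emit:
servo_tool(steps=[[[-0.028,0.031,0,0,0,0],[-0.028,0.031,0,0,0,0],[-0.028,0.031,0,0,0,0],[-0.028,0.031,0,0,0,0],[-0.028,0.031,0,0,0,0],[-0.028,0.031,0,0,0,0],[-0.028,0.031,0,0,0,0],[-0.028,0.031,0,0,0,0],[-0.028,0.031,0,0,0,0],[-0.028,0.031,0,0,0,0],[-0.028,0.031,0,0,0,0],[-0.028,0.031,0,0,0,0]]], fingers=1)

```text
time_s: 1.8
tool_pos: [0.3791, -0.0302, 0.2315]
eef_rot: [-3.142, 0.001, -2.738]
wrist_force: [1.3, 0.2, 0.2]
opening: 0.0856
finger_force: 0.0
```

Emit:
servo_tool(steps=[[[-0.028,0.031,0,0,0,0],[-0.028,0.031,0,0,0,0],[-0.028,0.031,0,0,0,0],[-0.028,0.031,0,0,0,0],[-0.028,0.031,0,0,0,0],[-0.028,0.031,0,0,0,0],[-0.028,0.031,0,0,0,0],[-0.028,0.031,0,0,0,0],[0,0,0,0,0,-0.165],[0,0,0,0,0,-0.165],[0,0,0,0,0,-0.165],[0,0,0,0,0,-0.165]]])

```text
time_s: 3.3
tool_pos: [0.4874, 0.2844, 0.2311]
eef_rot: [3.141, -0.0, -2.072]
wrist_force: [-0.5, 1.0, -0.5]
opening: 0.0852
finger_force: 0.0
```

Emit:
servo_tool(steps=[[[0,0,0,0,0,-0.165],[0,0,0,0,0,-0.165],[0,0,0,0,0,-0.165],[0,0,0,0,0,-0.165],[0,0,0,0,0,-0.165],[0,0,0,0,0,0],[0,0,0,0,0,0]]])

```text
time_s: 4.18
tool_pos: [0.4875, 0.2844, 0.2312]
eef_rot: [3.142, -0.0, -1.256]
wrist_force: [-0.4, -0.1, 0.2]
opening: 0.0856
finger_force: 0.0
```

Emit:
servo_tool(steps=[[[-0.0034,-0.0043,0.03,0,0,0],[0,0,0.03,0,0,0],[0,0,0.03,0,0,0],[0,0,0.03,0,0,0],[0,0,0.03,0,0,0],[0,0,0.02,0,0,0],[0,0,0.02,0,0,0],[0,0,0.014,0,0,0],[0,0,0.01,0,0,0],[0,0,0,0,0,0],[0,0,0,0,0,0]]])

```text
time_s: 5.55
tool_pos: [0.491, 0.2893, 0.018]
eef_rot: [-3.14, 0.0, -1.253]
wrist_force: [0.4, 0.5, 0.3]
opening: 0.0852
finger_force: 0.0
```

Run:
```python
from h import *
T,S=V("top"),V("scene")
a=cv2.resize(T.im[210:330,150:310],None,fx=3,fy=3,interpolation=2)
b=cv2.resize(S.im[190:310,260:420],None,fx=3,fy=3,interpolation=2)
cv2.imwrite("pics/g1.png",np.vstack([a[:290],b[:290]])[:,:,::-1])
```

```text
(no output)
```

View pics/g1.png

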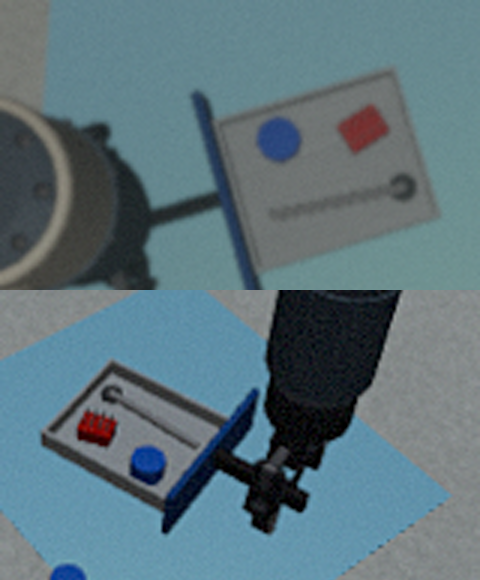

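The fingers straddle the stem in both views: gripper centred on the stem in the top half, stem between the fingers at about (265,480) in the lower half. Closing.

Emit:
servo_tool(steps=[[[0,0,0,0,0,0],[0,0,0,0,0,0],[0,0,0,0,0,0],[0,0,0,0,0,0],[0,0,0,0,0,0],[0,0,0,0,0,0],[0,0,0,0,0,0],[0,0,0,0,0,0]]], fingers=0)

```text
time_s: 6.65
tool_pos: [0.4907, 0.2891, 0.0175]
eef_rot: [-3.141, 0.0, -1.253]
wrist_force: [0.2, -0.3, 2.4]
opening: 0.0109
finger_force: 60.7
```

Run:
```python
from m import *
T=V("top"); s=robot.get_state(); print(s["tool_pos"],s["eef_rot"],s["opening"],s["finger_force"])
pT=T.mask(lambda h,s,v:(abs(h-112)<13)&(s>110)&(v<110),(205,232,238,315))[0]; e=axis(pT)
P=[T.on(x,.056)[0] for x in e]; d=P[0]-P[1]; n=np.array([d[1],-d[0],0])/np.linalg.norm(d); n*=-np.sign(n[1]); c=(P[0]+P[1])/2
print(P,c,n,np.degrees(np.arctan2(n[1],n[0])),"tray origin",c+.079*n,"grip",c-.079*n)
```

```text
[0.49064114 0.28907277 0.01749145] [-3.14121594e+00  2.35211412e-05 -1.25260074e+00] 0.01097359986215235 60.69668412208557
[array([0.59195123, 0.24030816, 0.056     ]), array([0.43755451, 0.18897116, 0.056     ])] [0.51475287 0.21463966 0.056     ] [ 0.31551646 -0.9489201   0.        ] -71.60800502197068 tray origin [0.53967867 0.13967497 0.056     ] grip [0.48982707 0.28960435 0.056     ]
```

Emit:
servo_tool(steps=[[[0.006,-0.0006,0,0,0,0.011],[0.0129,-0.0012,0,0,0,0.0236],[0.0129,-0.0012,0,0,0,0.0236],[0.0129,-0.0012,0,0,0,0.0236],[0.0129,-0.0012,0,0,0,0.0236],[0.0129,-0.0012,0,0,0,0.0236],[0.0129,-0.0012,0,0,0,0.0236],[0.0129,-0.0012,0,0,0,0.0236],[0.0129,-0.0012,0,0,0,0.0236],[0.0129,-0.0012,0,0,0,0.0236],[0.007,-0.0005,0,0,0,0.0126],[0,0,0,0,0,0]]])

```text
time_s: 8.2
tool_pos: [0.5295, 0.1641, 0.0175]
eef_rot: [-3.141, -0.002, -1.49]
wrist_force: [1.7, -2.6, 2.4]
opening: 0.0108
finger_force: 60.8
```

Run:
```python
from m import *
T,S=V("top"),V("scene"); s=robot.get_state(); print(s["tool_pos"],s["eef_rot"],s["opening"],s["finger_force"],s["wrist_force"])
cv2.imwrite("pics/p1.png",np.vstack([cv2.resize(T.im[170:340,220:510],None,fx=1.9,fy=1.9)[:,:,::-1],cv2.resize(S.im[90:270,150:440],None,fx=1.9,fy=1.4)[:,:,::-1]]))
```

```text
[0.52926893 0.16420496 0.01735315] [ 3.14125546e+00 -2.13369263e-03 -1.48868246e+00] 0.011192115854060831 60.78655421733856 [ 3.14859104 -3.13430649  2.36153338]
```

View pics/p1.png

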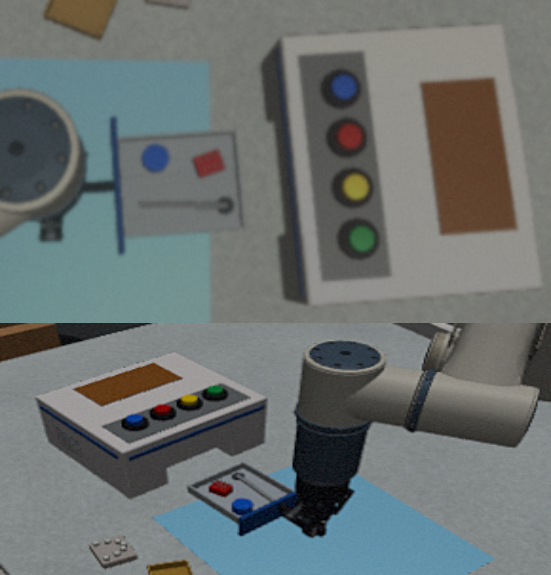

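The tray is gripped and square to the bay, and its pieces are in place. I check the panel's lateral offset from the bay axis before entering.

Run:
```python
from m import *
T=V("top"); pT=T.mask(lambda h,s,v:(abs(h-112)<13)&(s>110)&(v<110),(272,222,292,312))[0]; e=axis(pT); print(e)
P=[T.on(x,.056)[0] for x in e]; d=P[0]-P[1]; n=np.array([d[1],-d[0],0])/np.linalg.norm(d); n*=-np.sign(n[1]); c=(P[0]+P[1])/2
print(np.linalg.norm(d),c,np.degrees(np.arctan2(n[1],n[0])))
y=-1.489;ux=np.array([np.cos(y),np.sin(y)]);uy=np.array([-ux[1],ux[0]]); U=np.array([.561,-.2365])
print("panel in unit",(c[:2]-U)@ux,(c[:2]-U)@uy,"to go",-.130-.004-(c[:2]-U)@ux)
p=robot.get_state()["tool_pos"][:2]; print("tcp in unit",(p-U)@ux,(p-U)@uy)
# bay sides: front face lower edge gaps (dark blue stripe ends etc.) tray far corners
g=T.mask(lambda h,s,v:(s<45)&(v>60),(285,225,350,300))[0]
# bay jamb bottoms on z=0 as seen from above: expected pixels
for yy in(-.15,-.07,.07,.15):
    print(yy,T.proj(np.r_[U-.13*ux+yy*uy,0]).round(1),T.proj(np.r_[U-.13*ux+yy*uy,.05]).round(1),T.proj(np.r_[U-.13*ux+yy*uy,.14]).round(1))
cv2.imwrite("pics/b1.png",cv2.resize(T.im[180:340,330:400],None,fx=3.6,fy=3.6,interpolation=2)[:,:,::-1])
```

```text
(array([278.75764458, 231.51503013]), array([283.48655071, 302.53529535]))
0.16036847202144264 [0.5351775  0.08723371 0.056     ] -85.18533948357559
panel in unit -0.3247611521611138 0.0007145453904158384 to go 0.19076115216111378
tcp in unit -0.40203996139412057 0.0010071819072063402
-0.15 [[368.6 327.8]] [[373.  328.9]] [[382.  331.2]]
-0.07 [[365.2 293.1]] [[369.4 292.5]] [[378.  291.4]]
0.07 [[359.4 234.6]] [[363.2 231.3]] [[371.  224.5]]
0.15 [[356.2 202.4]] [[359.7 197.7]] [[367. 188.]]
```

View pics/b1.png

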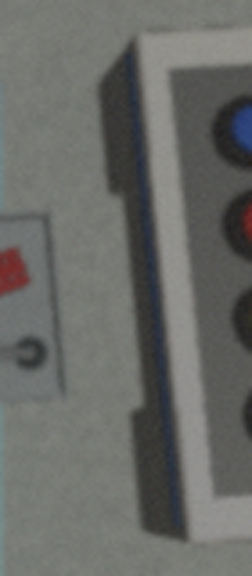

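The bay jambs at the worktop appear near px (360,233) and (367,293), within about 1–2 px of prediction. Lateral offset is under 1 mm and yaw agrees, so I slide in.

Emit:
servo_tool(steps=[[[0.007,0,0,0,0,0],[0.015,0.0005,0,0,0,0],[0.016,0,0,0,0,0],[0.016,0,0,0,0,0],[0.016,0,0,0,0,0],[0.016,0,0,0,0,0],[0.016,0,0,0,0,0],[0.016,0,0,0,0,0],[0.016,0,0,0,0,0],[0.014,0,0,0,0,0],[0.012,0,0,0,0,0],[0.007,0,0,0,0,0]]])

```text
time_s: 9.85
tool_pos: [0.5422, 0.0004, 0.0174]
eef_rot: [-3.141, 0.002, -1.489]
wrist_force: [-0.4, 7.5, 5.8]
opening: 0.0111
finger_force: 61.3
```

Emit:
servo_tool(steps=[[[0.007,0,0,0,0,0],[0.006,0,0,0,0,0],[0.004,0,0,0,0,0],[0.003,0,0,0,0,0],[0,0,0,0,0,0]]])

```text
time_s: 10.48
tool_pos: [0.5439, -0.0194, 0.0175]
eef_rot: [-3.141, 0.002, -1.489]
wrist_force: [0.1, 5.6, 5.7]
opening: 0.011
finger_force: 61.2
```

Emit:
servo_tool(steps=[[[0.002,0,0,0,0,0],[0.002,0,0,0,0,0],[0.002,0,0,0,0,0],[0,0,0,0,0,0]]])

```text
time_s: 10.98
tool_pos: [0.5443, -0.0251, 0.0175]
eef_rot: [-3.141, 0.002, -1.489]
wrist_force: [-0.5, 7.3, 7.0]
opening: 0.0109
finger_force: 61.3
```

Emit:
servo_tool(steps=[[[0.001,0,0,0,0,0],[0.001,0,0,0,0,0],[0,0,0,0,0,0]]])

```text
time_s: 11.35
tool_pos: [0.5445, -0.0255, 0.0175]
eef_rot: [-3.14, 0.005, -1.489]
wrist_force: [-1.2, 13.5, 7.4]
opening: 0.0111
finger_force: 61.4
```

Emit:
servo_tool(steps=[[[0.001,0,0,0,0,0],[0.001,0,0,0,0,0],[0,0,0,0,0,0]]])

```text
time_s: 11.72
tool_pos: [0.5445, -0.0256, 0.0175]
eef_rot: [-3.14, 0.007, -1.489]
wrist_force: [-3.1, 22.2, 9.4]
opening: 0.0112
finger_force: 61.8
```

Run:
```python
from m import *
T,S=V("top"),V("scene"); s=robot.get_state(); print(s["tool_pos"],s["wrist_force"],s["torque"])
cv2.imwrite("pics/p2.png",np.vstack([cv2.resize(T.im[170:340,280:440],None,fx=1.7*1.5,fy=1.7,interpolation=2)[:,:,::-1],cv2.resize(S.im[110:230,150:310],None,fx=2.55,fy=2.4,interpolation=2)[:,:,::-1]]))
```

```text
[ 0.54453212 -0.02555293  0.01746148] [-3.69297571 21.55528638  8.1745062 ] [ 7.16841872  1.38547168 -0.03454798]
```

View pics/p2.png

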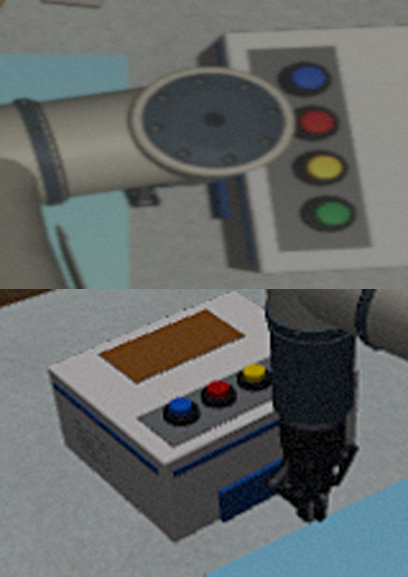

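Forces rise with no further motion, and both views show the panel against the front face. Relieving the push, releasing and rising.

Emit:
servo_tool(steps=[[[-0.001,0,0,0,0,0],[-0.001,0,0,0,0,0],[-0.001,0,0,0,0,0]]])

```text
time_s: 12.2
tool_pos: [0.5445, -0.0255, 0.0175]
eef_rot: [-3.141, 0.003, -1.488]
wrist_force: [0.3, 5.5, 4.6]
opening: 0.0113
finger_force: 61.1
```

Emit:
servo_tool(steps=[[[0,0,0,0,0,0],[0,0,0,0,0,0],[0,0,0,0,0,0],[0,0,0,0,0,0],[0,0,0,0,0,0],[0,0,-0.01,0,0,0],[0,0,-0.02,0,0,0],[0,0,-0.03,0,0,0],[0,0,-0.03,0,0,0],[0,0,-0.04,0,0,0],[0,0,-0.04,0,0,0],[0,0,-0.03,0,0,0]]], fingers=1)

```text
time_s: 13.7
tool_pos: [0.5447, -0.0279, 0.2202]
eef_rot: [-3.139, -0.0, -1.489]
wrist_force: [-0.2, -0.8, -0.1]
opening: 0.0856
finger_force: 0.0
```

Emit:
servo_tool(steps=[[[-0.03,0,0,0,0,0],[-0.03,0,0,0,0,0],[-0.03,0,0,0,0,0],[-0.03,0,0,0,0,0],[0,0,0,0,0,0],[0,0,0,0,0,0],[0,0,0,0,0,0]]], fingers=0)

```text
time_s: 14.58
tool_pos: [0.5347, 0.091, 0.2175]
eef_rot: [-3.141, -0.0, -1.49]
wrist_force: [-0.6, -0.6, 0.7]
opening: 0.0001
finger_force: 0.0
```

Run:
```python
from m import *
T,S=V("top"),V("scene"); s=robot.get_state(); print(s["tool_pos"],s["eef_rot"],s["opening"])
K=[]
for k,f in col.items():
    _,a,na=T.mask(f,(385,195,430,315)); _,b,nb=S.mask(f,(205,125,280,175)); K.append(T.on(a,.162)[0]); print(k,a,na,nb,K[-1].round(4),tri(T,a,S,b)[0].round(4))
cv2.imwrite("pics/p3.png",np.hstack([cv2.resize(T.im[170:340,290:430],None,fx=2.7,fy=2.7,interpolation=2)[:,:,::-1],cv2.resize(S.im[100:270,150:310],None,fx=2.6,fy=2.7,interpolation=2)[:,:,::-1]]))
```

```text
[0.53471791 0.0910664  0.21742006] [-3.14147399e+00 -4.21297408e-06 -1.48984133e+00] -2.519595573650405e-05
blue [400.76530612 215.18367347] 98 43 [ 0.637  -0.1595  0.162 ] [ 0.6374 -0.1602  0.1591]
red [403.83898305 241.34745763] 118 38 [ 0.5822 -0.1639  0.162 ] [ 0.5824 -0.1645  0.1588]
yellow [407.15957447 266.85106383] 94 41 [ 0.53   -0.1688  0.162 ] [ 0.529  -0.1678  0.1617]
green [410.02238806 295.04477612] 134 40 [ 0.4734 -0.1726  0.162 ] [ 0.4732 -0.1729  0.1597]
```

View pics/p3.png

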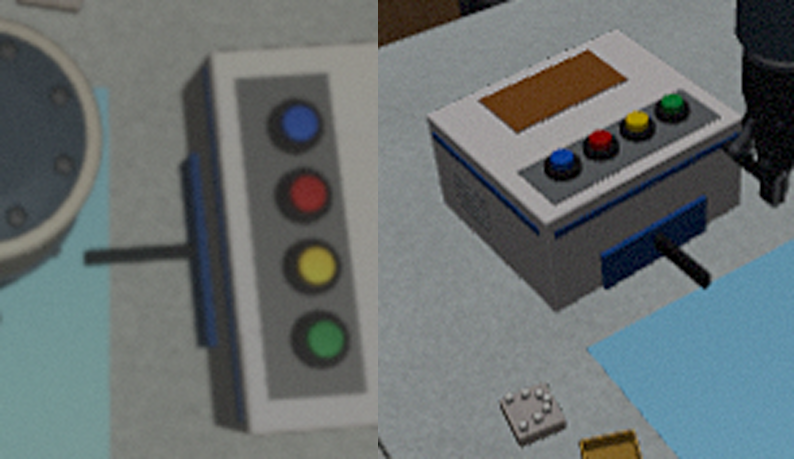

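The panel sits flush over the bay with the stem sticking out at centre (px ~(190,250) in the left crop). The key positions are unchanged. Moving above blue.

Emit:
servo_tool(steps=[[[0.0323,-0.01025,0,0,0,0],[0.0323,-0.01025,0,0,0,0],[0.0323,-0.01025,0,0,0,0],[0.0323,-0.01025,0,0,0,0],[0.0323,-0.01025,0,0,0,0],[0.0323,-0.01025,0,0,0,0],[0.0323,-0.01025,0,0,0,0],[0.0323,-0.01025,0,0,0,0],[0,0,0.02,0,0,0],[0,0,0.015,0,0,0],[0,0,0,0,0,0]]])

```text
time_s: 16.05
tool_pos: [0.6366, -0.1589, 0.1807]
eef_rot: [3.138, 0.001, -1.489]
wrist_force: [0.2, 0.5, 0.4]
opening: 0.0
finger_force: 0.0
```

Emit:
servo_tool(steps=[[[0.0009,-0.0005,0.012,0,0,0],[0,0,0.007,0,0,0],[0,0,0.008,0,0,0],[0,0,0,0,0,0],[0,0,0,0,0,0]]])

```text
time_s: 16.68
tool_pos: [0.6382, -0.1597, 0.1562]
eef_rot: [-3.14, -0.0, -1.488]
wrist_force: [-1.7, 1.4, 5.1]
opening: 0.0002
finger_force: 2.4
```

Emit:
servo_tool(steps=[[[0,0,0.003,0,0,0],[0,0,0,0,0,0],[0,0,0,0,0,0],[0,0,0,0,0,0]]])

```text
time_s: 17.18
tool_pos: [0.6383, -0.1598, 0.1559]
eef_rot: [-3.138, -0.001, -1.488]
wrist_force: [-6.9, 4.8, 16.7]
opening: 0.0001
finger_force: 8.3
```

Emit:
servo_tool(steps=[[[0,0,-0.01,0,0,0],[0,0,-0.01,0,0,0],[0,0,-0.012,0,0,0],[0,0.027,0,0,0,0],[0,0.027,0,0,0,0],[0,0.027,0,0,0,0],[0,0.027,0,0,0,0],[0,0,0,0,0,0],[0,0,0,0,0,0]]])

```text
time_s: 18.3
tool_pos: [0.531, -0.1688, 0.1845]
eef_rot: [-3.141, -0.0, -1.489]
wrist_force: [1.4, -0.6, -0.1]
opening: -0.0004
finger_force: 0.0
```

Emit:
servo_tool(steps=[[[0,0.0014,0.014,0,0,0],[0,0,0.009,0,0,0],[0,0,0.01,0,0,0],[0,0,0,0,0,0],[0,0,0,0,0,0],[0,0,0,0,0,0],[0,0,0,0,0,0]]])

```text
time_s: 19.18
tool_pos: [0.5291, -0.1687, 0.1557]
eef_rot: [-3.139, -0.001, -1.487]
wrist_force: [-11.5, 7.8, 28.4]
opening: -0.0001
finger_force: 14.0
```

Yellow is fully down (bottomed at z = 0.1557). One more row of hold, then on to green, which is 56 mm along tool y.

Emit:
servo_tool(steps=[[[0,0,0,0,0,0],[0,0,-0.01,0,0,0],[0,0,-0.01,0,0,0],[0,0,-0.013,0,0,0],[0,0.018,0,0,0,0],[0,0.019,0,0,0,0],[0,0.019,0,0,0,0],[0,0,0,0,0,0],[0,0,0,0,0,0]]])

```text
time_s: 20.3
tool_pos: [0.4739, -0.1735, 0.1844]
eef_rot: [-3.141, -0.0, -1.489]
wrist_force: [-0.3, 1.0, -0.2]
opening: -0.0002
finger_force: 0.0
```

Emit:
servo_tool(steps=[[[0,0,0.014,0,0,0],[0,0,0.009,0,0,0],[0,0,0.009,0,0,0],[0,0,0,0,0,0],[0,0,0,0,0,0],[0,0,0,0,0,0],[0,0,0,0,0,0],[0,0,0,0,0,0]]])

```text
time_s: 21.3
tool_pos: [0.4733, -0.1733, 0.1557]
eef_rot: [-3.139, -0.001, -1.488]
wrist_force: [-8.5, 8.6, 25.2]
opening: -0.0
finger_force: 12.8
```

Emit:
servo_tool(steps=[[[0,0,-0.01,0,0,0],[0,0,-0.01,0,0,0],[0,0,-0.03,0,0,0],[0,0,-0.03,0,0,0],[-0.04,0,0,0,0,0],[-0.05,0,0,0,0,0],[-0.05,0.02,0,0,0,0],[-0.05,0.02,0,0,0,0],[0,0,0,0,0,0],[0,0,0,0,0,0]]])

```text
time_s: 22.55
tool_pos: [0.418, 0.0126, 0.2322]
eef_rot: [3.141, -0.0, -1.488]
wrist_force: [0.4, -0.1, -0.6]
opening: -0.0001
finger_force: 0.0
```

Run:
```python
from m import *
T,S=V("top"),V("scene"); s=robot.get_state(); print(s["tool_pos"],s["wrist_force"],s["time_s"])
cv2.imwrite("pics/p4.png",np.hstack([T.im[100:400,80:460],S.im[90:390,150:430]])[:,:,::-1])
```

```text
[0.41818433 0.01187101 0.23201599] [ 0.22176613 -0.47795886 -0.36045826] 22.65
```

View pics/p4.png

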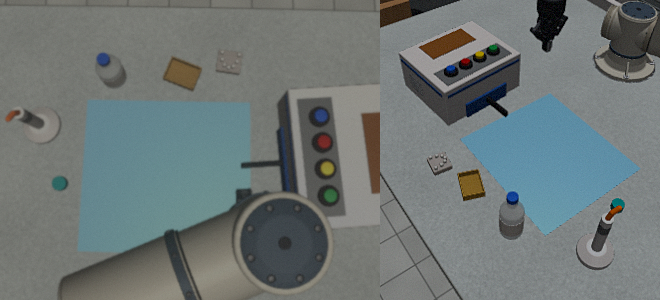

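The panel still closes the bay, the bystanders are where they were, and the arm is clear. Handing in.

```bash
python3 -c "
from cell import robot; print(robot.sign_off())"
```

```text
the job is handed in; nothing more can be done
None
```

The tray is home with its blue panel against the unit's front face, and the blue, yellow and green keys were each pressed fully down in that order and let up before the next; the job was handed in at about 22.7 s, but the pieces inside the closed bay could not be seen, and no verdict came back.

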